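# Set the casting flasks over their waxes

## Robot

A 6-joint arm with a two-finger parallel gripper is mounted at the origin on the work surface. World frame = base frame: x ahead of the robot, y to its left, z up, the work surface at z = 0. Lengths are in m, angles in rad, forces in N, time in s.
With the tool pointing down it reaches from about 0.25 to 0.8 m from the base axis. Payload 3.9 kg.
Tool frame: the origin (TCP) lies at the very end of the fingers, on their centre line; the grasp point (between the pads) lies 19 mm behind it; z points along the fingers, y is the direction in which the jaws open and shut (so a half turn about z gives the same grasp; the last joint's range is limited). The gripper opens to 85 mm and grips with 20 to 120 N. Pads are 22 mm wide; open, the fingers measure 114 mm over their backs; the gripper's body (76 mm by 85 mm) begins 54 mm behind the grasp point. The pads swing forward as they close: fully open they stand 13 mm farther back than shut.
Start: joints at [1.278, 0.26, -0.138, 1.173, 0, 1.571], TCP at [0.152, 0.503, 0.231] pointing down, gripper open.
Joint ranges: [-2.78, 2.78], [-0.83, 1.72], [-1.28, 1.37], [-1.9, 2.12], [-1.57, 1.48], [-3.14, 3.14]. Speed limits (rad/s): [2.57, 2.57, 3.14, 3.14, 3.14, 3.14].

## Interface

Orientations are given as [roll, pitch, yaw] about the fixed x, y, z axes, in that order (R = Rz(yaw) Ry(pitch) Rx(roll)).
In Python, from cell import readout, read_camera, order, spot_in, regions_of, place_of gives the robot as it stands.
- The arm moves only by the shell command python3 -m crank 'ROWS' [OPENING] [FORCE]. ROWS is a JSON object of lists of equal length, an entry for each row: "xyz": the shift along the world's x, y, z in mm, a list of three; "spin": the turn about the world's z in degrees. In form: {"xyz": [[tx, ty, tz], ...], "spin": [spin, ...]}. A call has exactly 10 rows; each row is the pose to reach, as a shift and turn from the pose commanded when the call began; what a row does not reach only later rows make up. A row lasts 1/8 s, in which the tool goes at most 62.5 mm and 10.7 degrees, less where a joint would pass 70% of its speed; a pose out of reach is approached as far as the arm can. A call with a gripper value outside its range is refused whole. OPENING is the gripper's target within -1 to 1 (shut at 1, half-way at 0, fully open at -1), set as the call begins (- or left out, the last holds). The fingers move at their own pace and stop on an object; FORCE is the grip in N (left out, the last holds). Time passes only in rows, so rows that repeat a pose let the fingers close, or fill a call up. It gives the time, the measured TCP pose, the force and the opening at its end, in the units of the state.
- readout.sense(): the state, without advancing time (a new reading comes with each control period).
- read_camera(name): name is "side" or "top"; returns a dict with "img" (384x512x3 uint8, red, green, blue), "mtx" (3x3 intrinsics, pixels), "cam_to_world" (4x4, takes a point from camera to world coordinates). Camera axes: x right, y up, looking along -z (the intrinsics and any distortion apply to the point x, -y, -z); pixel columns grow to the right and rows downward; lengths in m; the calibration is good to about 2 mm. A picture is of the moment at which its call begins. There is no depth.
- order.hand_in(): hands the job in, once; it reports no verdict.
Trained networks look in a picture, given as the dict that the camera call returned (one of the last four; its "shot" number tells which), for a name from the list of things; names that differ only in an ending like _2 or _b are one class to them, and where a whole thing is asked for, a point or a joint stands for the part that bears it (a point fixed in the world has none). Each returns a list of dicts, best first, with "confidence" (0 to 1); they miss things now and then, are a little off and sometimes report something else, mostly with a low value. They report only what shows in the picture. A call takes as long as a camera call.
- spot_in(label, picture): "extent" ([left, top, width, height] in pixels, round what is visible of it).
- regions_of(label, picture): "pixels" (384x512 bool, what is visible of it) and "extent" ([left, top, width, height] in pixels, round what is visible of it).
- place_of(label, picture): "centre" ([column, row] in pixels: a listed point, or the origin of a listed thing).
The state is a dict: "time": time; "joint_pos": joint angles; "qvel": joint speeds; "tau": joint torques, N m; "position": TCP position; "eef_rot": TCP orientation; "force": force on the tool from outside, world axes, zero at the start; "moment": the same for the moment, N m; "finger_gap": opening from 0.0 (shut) to 1.0 (fully open).
Only numpy, scipy, OpenCV 4.12 (cv2) and the standard library are available. Lean on these libraries where they do the work, as an engineer would, in place of code of your own. Each camera call takes 0.05 s, during which the arm holds its last target.

## Task

Get the waxes ready for investing: take the four steel casting flasks one by one and lower each over the wax it belongs to, the smallest flask onto the smallest base and so on up to the largest, so that each stands upright and flat on the floor of its rubber base, inside the base's rim and centred round the wax. Lower them gently, don't drop them, and don't let anything knock the wax. Leave the amber jar and the brass doming block where they stand.

Things in the scene. Friction and masses are not known exactly. Their poses are not given: they have to be found in the camera images.
- flask_40: The smallest of the four casting flasks: a plain stainless-steel tube open at both ends, standing upright and loose on the bench, outside diameter 40 mm, wall 2.5 mm, height 50 mm, about 120 g. Origin: centre of its lower rim, z up along the tube; yaw has no meaning.
- flask_48: The second smallest of the four casting flasks: a plain stainless-steel tube open at both ends, standing upright and loose on the bench, outside diameter 48 mm, wall 2.5 mm, height 58 mm, about 160 g. Origin: centre of its lower rim, z up along the tube; yaw has no meaning.
- flask_56: The second largest of the four casting flasks: a plain stainless-steel tube open at both ends, standing upright and loose on the bench, outside diameter 56 mm, wall 2.5 mm, height 66 mm, about 220 g. Origin: centre of its lower rim, z up along the tube; yaw has no meaning.
- flask_64: The largest of the four casting flasks: a plain stainless-steel tube open at both ends, standing upright and loose on the bench, outside diameter 64 mm, wall 2.5 mm, height 74 mm, about 280 g. Origin: centre of its lower rim, z up along the tube; yaw has no meaning.
- wax_40: The smallest of four green wax models, fixed upright in the middle of the smallest round black rubber sprue base, stuck to the bench. Wax: one single upright hoop, 17 mm across, top 38 mm above the bench. Base: floor 4 mm up, rim 3 mm higher, 56 mm across inside, 62 outside; 8 mm play round the 40 mm flask. Origin: on its axis at bench level, z up.
- wax_48: The second smallest of four green wax models, fixed upright in the middle of the second smallest round black rubber sprue base, stuck to the bench. Wax: two tiers of two small hoops, 24 mm across, top 47.5 mm above the bench. Base: floor 4 mm up, rim 3 mm higher, 64 mm across inside, 70 outside; 8 mm play round the 48 mm flask. Origin: on its axis at bench level, z up.
- wax_56: The second largest of four green wax models, fixed upright in the middle of the second largest round black rubber sprue base, stuck to the bench. Wax: two tiers of three small hoops, 31 mm across, top 55.5 mm above the bench. Base: floor 4 mm up, rim 3 mm higher, 72 mm across inside, 78 outside; 8 mm play round the 56 mm flask. Origin: on its axis at bench level, z up.
- wax_64: The largest of four green wax models, fixed upright in the middle of the largest round black rubber sprue base, stuck to the bench. Wax: two tiers of four small hoops, 38 mm across, top 63.5 mm above the bench. Base: floor 4 mm up, rim 3 mm higher, 80 mm across inside, 86 outside; 8 mm play round the 64 mm flask. Origin: on its axis at bench level, z up.
- flux_jar: Small amber glass jar with a black lid, 48 mm across and 62 mm tall, standing loose among the flasks and bases. A bystander to leave where it stands. Origin: centre of its underside, z up.
- doming_block: Brass doming block, a 44 mm cube with round hollows in its faces, standing loose among the flasks and bases. A bystander to leave where it stands. Origin: centre of its underside, z up.

How it is judged:
At the end, for the whole second after the job is handed in: Each of the four flasks stands on the floor of the base of its own size: its axis within 9 mm of the base's axis, its lower rim less than 6 mm above the bench (2 mm above the floor), upright within 3 degrees, at rest and released (horizontal distance between flask_40 and wax_40 below 0.009 m and height (world z) of each of flask_40, flask_48, flask_56, flask_64 below 0.006 m and angle between each of flask_40, flask_48, flask_56, flask_64's own z axis and vertical below 0.05 rad and linear speed of each of flask_40, flask_48, flask_56, flask_64 below 0.01 m/s and horizontal distance between flask_48 and wax_48 below 0.009 m and horizontal distance between flask_56 and wax_56 below 0.009 m and horizontal distance between flask_64 and wax_64 below 0.009 m); the robot touches nothing.
It fails at once if a wax is knocked (touched by anything with more than 1.5 N) (contact force between any of wax_40, wax_48, wax_56, wax_64 and anything else above 1.5 N).
It fails at once if a flask is dropped onto its base (faster than 0.5 m/s when within 30 mm of the base's axis and less than 80 mm above the bench) ((horizontal distance between flask_40 and wax_40 below 0.03 m and height (world z) of flask_40 below 0.08 m and linear speed of flask_40 above 0.5 m/s) or (horizontal distance between flask_48 and wax_48 below 0.03 m and height (world z) of flask_48 below 0.08 m and linear speed of flask_48 above 0.5 m/s) or (horizontal distance between flask_56 and wax_56 below 0.03 m and height (world z) of flask_56 below 0.08 m and linear speed of flask_56 above 0.5 m/s) or (horizontal distance between flask_64 and wax_64 below 0.03 m and height (world z) of flask_64 below 0.08 m and linear speed of flask_64 above 0.5 m/s)).
It fails at once if the jar or the doming block is moved by more than 15 mm (distance of any of flux_jar, doming_block from where it was at the start of the episode above 0.015 m).
It also fails if it takes over 96 s, if anything falls off the work surface, if the arm or the gripper's body presses on something with over 40 N, if the wrist force passes 120 N, or if a joint passes its speed limit or range.

## Working session

There is one attempt and no reset: what is moved stays moved. The work goes in short steps, Python scripts to look and compute and a shell command to move; the robot and the scene stay as the last step left them, time stands still between calls to the robot, and variables do not carry over. Pictures are saved under pics/ and viewed, and the job is handed in when it is done.

```bash
ls; mkdir -p pics
python3 - <<'E'
from cell import readout, read_camera
import cv2
print(readout.sense())
for n in("top","side"):
    p=read_camera(n); cv2.imwrite(f"pics/{n}0.png",p["img"][:,:,::-1]); print(n,p["mtx"],p["cam_to_world"],p.keys())
E
```

```text
pics
{'time': 0.0, 'joint_pos': array([ 1.27801101e+00,  2.60689706e-01, -1.39378651e-01,  1.17270770e+00,
        2.93407171e-05,  1.57080399e+00]), 'qvel': array([-1.10343455e-03,  7.60539956e-04, -6.76431945e-04,  1.81040025e-03,
        2.20523840e-05,  1.93649095e-04]), 'tau': array([ 7.80881401e-04, -4.05674922e+01,  2.53923529e+01,  1.86512049e-02,
        1.46945854e-04,  1.79754477e-05]), 'position': array([0.15131777, 0.5020012 , 0.23045831]), 'eef_rot': array([-3.13961293e+00, -2.93254841e-05,  2.84879961e+00]), 'force': array([ 0.00578295, -0.32256527, -0.81145209]), 'moment': array([-0.00438588,  0.00528117, -0.00945948]), 'finger_gap': 1.0028609380402937}
top [[441.13714621   0.         258.82108551]
 [  0.         441.13714621 195.15221372]
 [  0.           0.           1.        ]] [[-0.00569549  0.99746149 -0.07097986  0.46057638]
 [-0.99970196 -0.00399445  0.02408396  0.00496794]
 [ 0.02373929  0.07109588  0.99718695  1.01135802]
 [ 0.          0.          0.          1.        ]] dict_keys(['img', 'mtx', 'cam_to_world', 'shot'])
side [[484.63253531   0.         255.23462035]
 [  0.         484.63253531 188.77168052]
 [  0.           0.           1.        ]] [[-0.96777189  0.1267652  -0.21759629  0.29366322]
 [-0.25182181 -0.49340861  0.83254652  0.92151734]
 [-0.00182596  0.86051062  0.50942923  0.60285801]
 [ 0.          0.          0.          1.        ]] dict_keys(['img', 'mtx', 'cam_to_world', 'shot'])
```

View pics/top0.png

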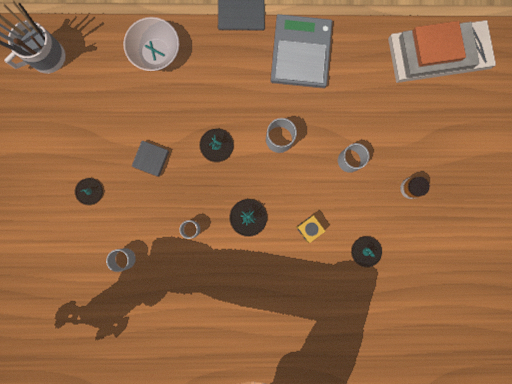

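View pics/side0.png

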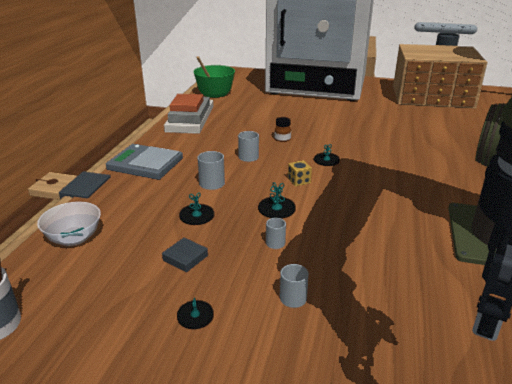

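```bash
cat > h.py <<'E'
import numpy as np, cv2
from scipy.optimize import least_squares
def proj(p,P):
    T=np.linalg.inv(p["cam_to_world"]); c=(T[:3,:3]@np.atleast_2d(P).T).T+T[:3,3]
    q=(p["mtx"]@np.c_[c[:,0],-c[:,1],-c[:,2]].T).T
    return q[:,:2]/q[:,2:]
def ray(p,uv,z):
    d=np.linalg.inv(p["mtx"])@[uv[0],uv[1],1]; d=p["cam_to_world"][:3,:3]@[d[0],-d[1],-d[2]]
    o=p["cam_to_world"][:3,3]; return (o+d*(z-o[2])/d[2])[:2]
A=np.linspace(0,2*np.pi,72,endpoint=False)
def circ(x,y,z,r): return np.c_[x+r*np.cos(A),y+r*np.sin(A),0*A+z]
def box(p,x,y,r,z0,z1):
    q=proj(p,np.r_[circ(x,y,z0,r),circ(x,y,z1,r)]); return np.r_[q.min(0),q.max(0)]
def fit(p,ext,r,z0,z1):
    e=np.array([ext[0],ext[1],ext[0]+ext[2],ext[1]+ext[3]],float)-0.5*0
    g=ray(p,[(e[0]+e[2])/2,(e[1]+e[3])/2],z1/2)
    s=least_squares(lambda v:box(p,v[0],v[1],r,z0,z1)-e,g)
    return s.x,s.fun
SZ={40:(.020,.050,.031),48:(.024,.058,.035),56:(.028,.066,.039),64:(.032,.074,.043)}
E
cat > look.py <<'E'
from h import *
from cell import *
for n in("top","side"):
    p=read_camera(n)
    for k,(r,hh,R) in SZ.items():
        for lab,(rr,h) in {f"flask_{k}":(r,hh),f"wax_{k}":(R,.007)}.items():
            for d,q in zip(regions_of(lab,p)[:2],place_of(lab,p)[:2]+[None]):
                e=d["extent"]; 
                print(n,lab,round(d["confidence"],2),np.round(e),end=" ")
                if q is not None: print("place",round(q["confidence"],2),np.round(q["centre"],1),ray(p,q["centre"],0).round(4),end=" ")
                if lab[0]=="f": x,f=fit(p,e,rr,0,h); print("fit",x.round(4),f.round(1),end="")
                print()
    for lab in("flux_jar","doming_block"):
        for q in place_of(lab,p)[:1]: print(n,lab,q["confidence"],ray(p,q["centre"],0).round(4))
E
python3 look.py
```

```text
top flask_40 0.96 [106. 249.  29.  24.] place 0.93 [348.4 158.5] [ 0.6171 -0.2282] fit [0.3868 0.2864] [ 2.   1.8 -2.1 -1.7]
top flask_40 0.77 [335. 140.  32.  38.] place 0.83 [277.6 139. ] [ 0.6631 -0.0638] fit [ 0.6131 -0.2273] [ 4.6  8.2 -4.4 -8.5]
top wax_40 0.54 [360. 248.  15.   9.] place 0.54 [365.1 250.6] [ 0.4042 -0.2624] 
top wax_40 0.54 [212. 142.   7.  10.] place 0.52 [ 87.7 191.2] [0.5432 0.3707] 
top flask_48 0.96 [106. 249.  29.  24.] place 0.93 [348.4 158.5] [ 0.6171 -0.2282] fit [0.3874 0.2849] [-0.4 -0.3  0.4  0.3]
top flask_48 0.77 [335. 140.  32.  38.] place 0.83 [277.6 139. ] [ 0.6631 -0.0638] fit [ 0.6122 -0.226 ] [ 2.3  6.1 -2.2 -6.4]
top wax_48 0.54 [360. 248.  15.   9.] place 0.54 [365.1 250.6] [ 0.4042 -0.2624] 
top wax_48 0.54 [212. 142.   7.  10.] place 0.52 [ 87.7 191.2] [0.5432 0.3707] 
top flask_56 0.96 [106. 249.  29.  24.] place 0.93 [348.4 158.5] [ 0.6171 -0.2282] fit [0.3882 0.2832] [-2.7 -2.4  2.9  2.2]
top flask_56 0.77 [335. 140.  32.  38.] place 0.83 [277.6 139. ] [ 0.6631 -0.0638] fit [ 0.6113 -0.2246] [ 0.   4.1 -0.  -4.3]
top wax_56 0.54 [360
[... 1668 characters left out ...]
it [0.453  0.1485] [-3.7 -6.8  3.5  5.6]
side wax_56 0.66 [280. 264.  29.  46.] place 0.63 [198.5 212.3] [0.649  0.0691] 
side wax_56 0.63 [272. 184.  15.  26.] place 0.55 [327.3 158.9] [ 0.4013 -0.2671] 
side flask_64 0.95 [194. 154.  32.  36.] place 0.87 [274.4 242.5] [0.4584 0.1364] fit [ 0.6619 -0.0546] [ 2.1 -1.6 -2.2  1.6]
side flask_64 0.75 [266. 218.  22.  31.] place 0.82 [291.8 298.2] [0.393  0.2876] fit [0.4525 0.1523] [ -5.9 -10.2   5.6   8.1]
side wax_64 0.66 [280. 264.  29.  46.] place 0.63 [198.5 212.3] [0.649  0.0691] 
side wax_64 0.63 [272. 184.  15.  26.] place 0.55 [327.3 158.9] [ 0.4013 -0.2671] 
side flux_jar 0.64 [ 0.5448 -0.3525]
side doming_block 0.73 [ 0.4622 -0.1371]
```

```bash
cat > m.py <<'E'
from h import *
from cell import *
W={40:(89,191),48:(366,251),56:(216,145),64:(248,217)}
def bases(p,seeds):
    im=p["img"].astype(int); out={}
    for k,s in seeds.items():
        m=((im.max(2)<48)|((im[:,:,1]-im[:,:,0]>5))).astype(np.uint8)
        win=np.zeros_like(m); w=34; win[max(0,s[1]-w):s[1]+w,max(0,s[0]-w):s[0]+w]=1
        n,l,st,c=cv2.connectedComponentsWithStats(m*win)
        i=1+np.argmax(st[1:,4]); out[k]=(l==i,st[i])
    return out
if __name__=="__main__":
    p=read_camera("top")
    v=p["img"][:,:,::-1].copy()
    b=bases(p,W)
    for k,(m,st) in b.items():
        print(k,st); 
        for q in (31,35,39,43):
            x,f=fit(p,st[:4],q/1000,0.0,.007); print("  R",q,x.round(4),f.round(1))
    for n in("top","side"):
        p=read_camera(n)
        for d in regions_of("flask_40",p):
            e=d["extent"]
            if d["confidence"]<.3: continue
            print(n,round(d["confidence"],2),np.round(e,1))
            for k,(r,h,_) in SZ.items():
                x,f=fit(p,e,r,0,h); print("   ",k,x.round(4),f.round(1))
    cv2.imwrite("pics/z1.png",cv2.resize(v[120:280,70:270],None,fx=4,fy=3.75,interpolation=cv2.INTER_CUBIC)[:600])
    cv2.imwrite("pics/z2.png",cv2.resize(v[110:270,250:450],None,fx=4,fy=3.75,interpolation=cv2.INTER_CUBIC)[:600])
E
python3 m.py
```

```text
40 [ 80 188  12   7  51]
  R 31 [0.5422 0.373 ] [ -8.3 -10.3   8.4  10.2]
  R 35 [0.5423 0.3729] [-10.1 -12.   10.2  11.9]
  R 39 [0.5423 0.3729] [-11.8 -13.8  12.   13.7]
  R 43 [0.5424 0.3728] [-13.6 -15.6  13.8  15.4]
48 [362 246  13  12  88]
  R 31 [ 0.4015 -0.2691] [-7.4 -7.8  7.4  7.7]
  R 35 [ 0.4016 -0.2691] [-9.2 -9.6  9.1  9.4]
  R 39 [ 0.4017 -0.2691] [-10.9 -11.4  10.9  11.1]
  R 43 [ 0.4018 -0.2691] [-12.6 -13.2  12.6  12.9]
56 [209 134  13  16 109]
  R 31 [0.6556 0.0796] [-7.  -5.6  7.1  5.6]
  R 35 [0.6556 0.0796] [-8.8 -7.3  8.9  7.3]
  R 39 [0.6557 0.0795] [-10.5  -9.1  10.6   9. ]
  R 43 [0.6557 0.0795] [-12.2 -10.8  12.4  10.7]
64 [240 210  16  16 145]
  R 31 [0.4802 0.0056] [-5.6 -5.7  5.7  5.6]
  R 35 [0.4803 0.0055] [-7.4 -7.5  7.4  7.4]
  R 39 [0.4804 0.0055] [-9.1 -9.2  9.2  9.1]
  R 43 [0.4804 0.0055] [-10.9 -11.   11.   10.8]
top 0.88 [337.5 141.   29.3  34.5]
    40 [ 0.6136 -0.2305] [ 3.4  6.7 -3.2 -6.9]
    48 [ 0.6127 -0.2292] [ 1.1  4.6 -1.  -4.8]
    56 [ 0.6117 -0.2278] [-1.2  2.6  1.1 -2.7]
    64 [ 0.6107 -0.2263] [-3.6  0.5  3.3 -0.6]
top 0.87 [106
[... 823 characters left out ...]
81 0.2927] [-3.1 -8.1  3.   6.5]
side 0.72 [193.3 151.1  30.8  37.4]
    40 [ 0.6761 -0.0818] [ 6.8  6.6 -7.  -5.6]
    48 [ 0.6736 -0.0755] [ 5.1  4.3 -5.2 -3.4]
    56 [ 0.6711 -0.0696] [ 3.3  1.8 -3.4 -1.3]
    64 [ 0.6687 -0.064 ] [ 1.5 -0.7 -1.6  0.8]
side 0.59 [239.5 128.5  16.9  32. ]
    40 [ 0.62   -0.2492] [ 1.1  5.  -1.1 -4.4]
    48 [ 0.6179 -0.2421] [-0.4  2.8  0.4 -2.5]
    56 [ 0.616  -0.2352] [-1.9  0.6  1.9 -0.7]
    64 [ 0.6141 -0.2288] [-3.5 -1.7  3.5  1.1]
side 0.56 [264.4 218.6  22.2  30.6]
    40 [0.456  0.1401] [ 1.  -0.6 -1.   0.6]
    48 [0.4553 0.1446] [-1.1 -3.7  1.1  3.2]
    56 [0.4546 0.1487] [-3.3 -7.   3.2  5.8]
    64 [0.4541 0.1526] [ -5.5 -10.4   5.3   8.3]
```

```bash
sleep 1
```

```text
(no output)
```

View pics/z1.png

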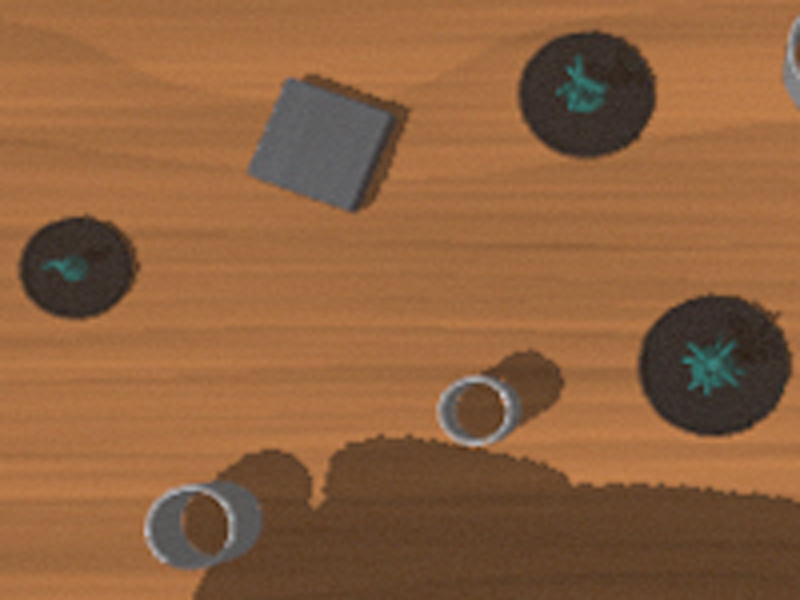

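View pics/z2.png

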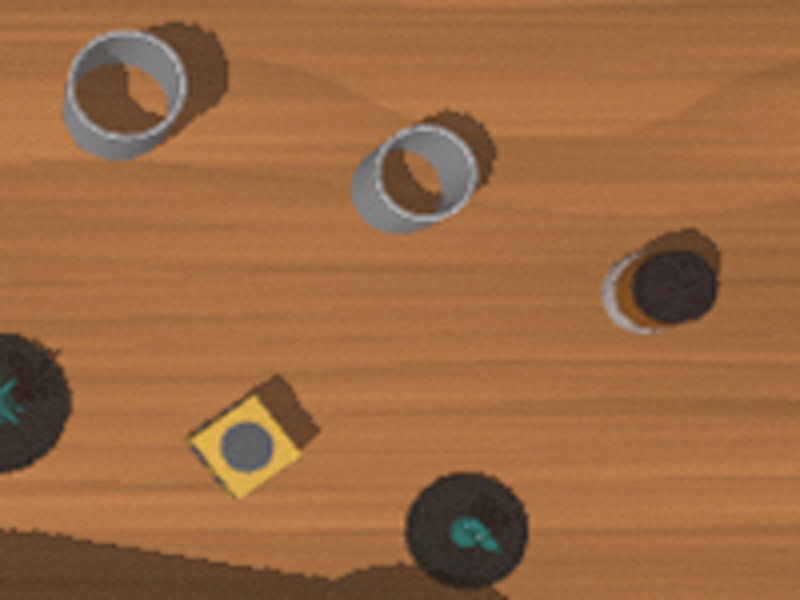

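```bash
cat > g.py <<'E'
from h import *
from cell import *
F={40:(.4553,.138),48:(.3885,.2853),56:(.6117,-.2278),64:(.6591,-.0708)}
B={40:(.543,.373),48:(.4015,-.267),56:(.6556,.08),64:(.4803,.0056)}
def seg(p,x,y,r,h):
    im=cv2.GaussianBlur(p["img"],(3,3),0).astype(int); s=(im[:,:,0]-im[:,:,2])/(im.max(2)+1.)
    m=(s<0.33).astype(np.uint8)
    b=box(p,x,y,r,0,h); w=np.zeros_like(m); a=np.clip(b+[-6,-6,6,6],0,511).astype(int); w[a[1]:a[3],a[0]:a[2]]=1
    n,l,st,c=cv2.connectedComponentsWithStats(m*w)
    i=1+np.argmax(st[1:,4]); cs,_=cv2.findContours((l==i).astype(np.uint8),cv2.RETR_EXTERNAL,cv2.CHAIN_APPROX_NONE)
    return cv2.convexHull(max(cs,key=cv2.contourArea))[:,0].astype(float)
def dense(P):
    return np.concatenate([np.linspace(P[i-1],P[i],max(2,int(np.hypot(*(P[i]-P[i-1]))*2)),endpoint=False) for i in range(len(P))])
def ofit(p,x,y,r,h,z0=0.):
    P=dense(seg(p,x,y,r,h))
    def f(v):
        q=cv2.convexHull(proj(p,np.r_[circ(v[0],v[1],z0,r),circ(v[0],v[1],h,r)]).astype(np.float32))
        d=np.array([cv2.pointPolygonTest(q,(float(a),float(b)),True) for a,b in P])
        return d-v[2]*1000
    s=least_squares(f,[x,y,0.0],diff_step=1e-3,x_scale=[.01,.01,.001],loss="soft_l1")
    return s.x[:2],s.x[2]*1000,np.sqrt(np.mean(s.fun**2))
if __name__=="__main__":
    for n in("top","side"):
        p=read_camera(n)
        for k,(r,h,R) in SZ.items():
            a,b,c=ofit(p,*F[k],r,h); print(n,"flask",k,a.round(4),round(b,2),round(c,2))
            if n=="top":
                a,b,c=ofit(p,*B[k],R,.007); print(n,"base",k,a.round(4),round(b,2),round(c,2))
                print("   place", [ray(p,q["centre"],0).round(4).tolist() for q in place_of(f"wax_{k}",p)] if k==40 else "")
E
python3 g.py
```

```text
top flask 40 [0.4564 0.1353] 0.33 0.25
top base 40 [0.5437 0.3666] 1.95 0.22
   place [[0.4862, 0.0042], [0.3967, -0.2606], [0.6513, 0.0745], [0.4559, 0.1367]]
top flask 48 [0.3907 0.2844] 0.26 0.18
top base 48 [ 0.4033 -0.2643] 1.57 0.25
   place 
top flask 56 [ 0.6137 -0.2305] 0.27 0.22
top base 56 [0.6489 0.0778] 1.65 0.18
   place 
top flask 64 [ 0.6639 -0.0675] 0.27 0.23
top base 64 [0.4822 0.0054] 1.56 0.21
   place 
side flask 40 [0.4605 0.1211] -3.31 1.83
side flask 48 [0.3918 0.285 ] -0.02 0.2
side flask 56 [ 0.6137 -0.2265] 0.34 0.15
side flask 64 [ 0.6643 -0.0647] 0.24 0.2
```

```bash
python3 -m crank '{"xyz":[[20,-24,0],[55,-66,0],[93,-112,0],[131,-158,0],[169,-204,0],[207,-250,-15],[245,-296,-30],[280,-337,-45],[300,-361,-55],[304,-366,-60]],"spin":[0,0,0,0,0,0,0,0,0,0]}' -1 60
python3 -c "
from cell import readout
s=readout.sense();print(s['joint_pos'].round(3),s['position'],s['time'])
from cell import *
import cv2
for n in('top','side'):
    p=read_camera(n);cv2.imwrite(f'pics/{n}1.png',p['img'][:,:,::-1])"
```

```text
time: 3.65
position: [0.4563, 0.1352, 0.1707]
eef_rot: [-3.141, -0.0, 2.846]
force: [-0.5, 0.6, -0.5]
finger_gap: 1.0
[ 0.288  0.213 -0.366  0.992  0.     0.584] [0.45631195 0.1352191  0.17072179] 3.65
```

```bash
sleep 1
```

```text
(no output)
```

View pics/side1.png

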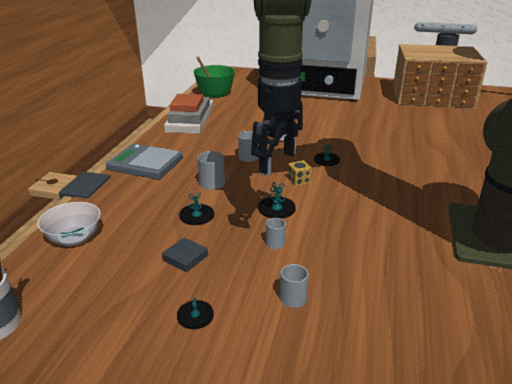

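```bash
python3 -m crank '{"xyz":[[0,0,-15],[0,0,-35],[0,0,-60],[0,0,-85],[0,0,-105],[0,0,-122],[0,0,-136],[0,0,-146],[0,0,-152],[0,0,-155]],"spin":[0,0,0,0,0,0,0,0,0,0]}'
python3 -c "
from cell import *
import cv2
for n in('top','side'):
    p=read_camera(n);cv2.imwrite(f'pics/{n}2.png',cv2.resize(p['img'][100:300,120:370,::-1],None,fx=3,fy=3,interpolation=cv2.INTER_CUBIC))"
```

```text
time: 5.0
position: [0.4556, 0.1368, 0.0162]
eef_rot: [3.141, 0.0, 2.849]
force: [0.0, 0.3, 0.1]
finger_gap: 1.0
```

```bash
sleep 1
```

```text
(no output)
```

View pics/side2.png

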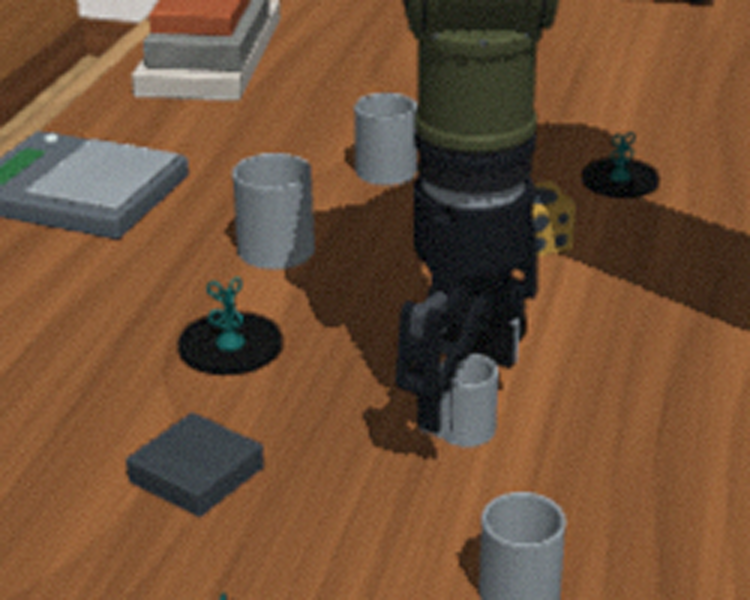

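View pics/top2.png

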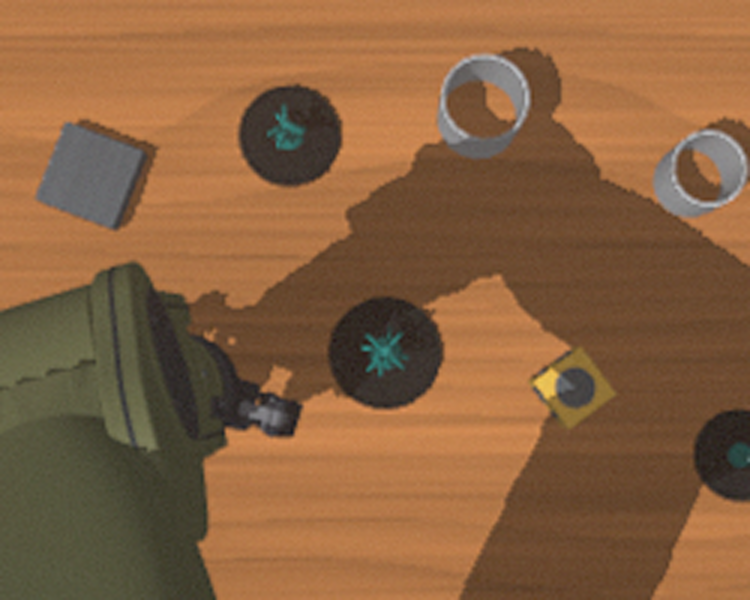

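```bash
python3 -m crank '{"xyz":[[0,0,0],[0,0,0],[0,0,0],[0,0,0],[0,0,0],[0,0,0],[0,0,0],[0,0,0],[0,0,0],[0,0,0]],"spin":[0,0,0,0,0,0,0,0,0,0]}' 1 60
python3 -c "
from cell import *
import cv2
p=read_camera('side');cv2.imwrite('pics/side3.png',cv2.resize(p['img'][100:300,120:370,::-1],None,fx=3,fy=3,interpolation=cv2.INTER_CUBIC))"
```

```text
time: 6.35
position: [0.4558, 0.1365, 0.0169]
eef_rot: [-3.141, 0.001, 2.849]
force: [-1.9, -0.8, 4.6]
finger_gap: 0.453
```

```bash
sleep 1
```

```text
(no output)
```

View pics/side3.png

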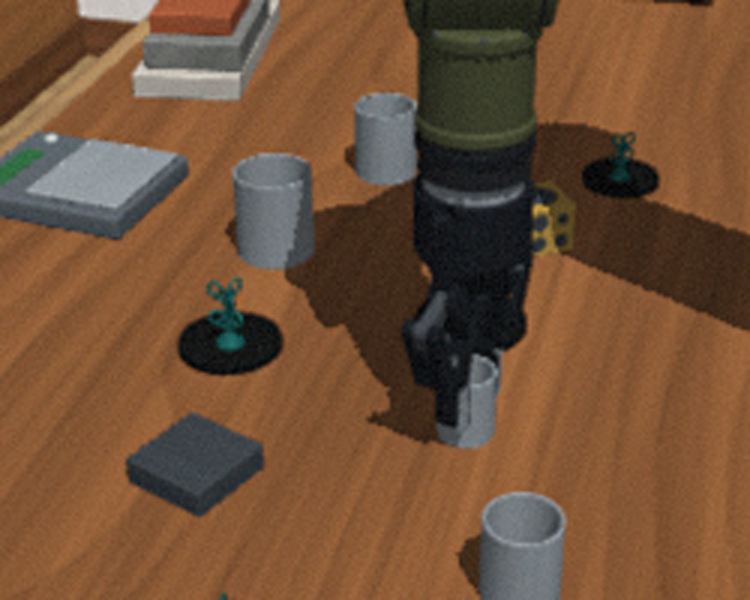

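```bash
python3 -m crank '{"xyz":[[0,0,5],[0,0,20],[0,0,50],[0,0,85],[8,20,115],[24,62,125],[44,114,125],[64,166,125],[80,210,125],[88,230,125]],"spin":[0,0,0,0,0,0,0,0,0,0]}'
python3 -c "
from cell import *
import cv2
for n in('top','side'):
    p=read_camera(n);cv2.imwrite(f'pics/{n}4.png',p['img'][:,:,::-1])"
```

```text
time: 7.65
position: [0.5439, 0.3693, 0.1406]
eef_rot: [3.141, -0.0, 2.851]
force: [-0.9, -0.9, -1.9]
finger_gap: 0.454
```

```bash
sleep 1
```

```text
(no output)
```

View pics/side4.png

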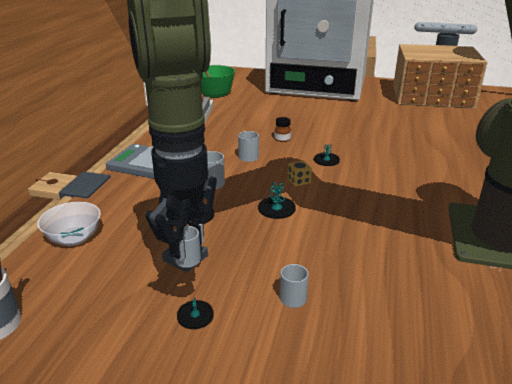

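View pics/top4.png

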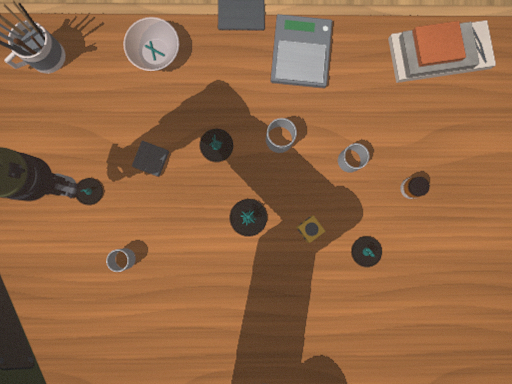

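```bash
cat > ov.py <<'E'
from h import *
import sys
from cell import *
def ov(n,items,crop,name,s=4):
    p=read_camera(n); x0,y0,w,h=crop
    v=cv2.resize(p["img"][y0:y0+h,x0:x0+w,::-1],None,fx=s,fy=s,interpolation=cv2.INTER_CUBIC)
    for x,y,z,r,c in items:
        q=((proj(p,circ(x,y,z,r))-[x0,y0]+.5)*s-.5).round().astype(np.int32)
        cv2.polylines(v,[q],True,c,1)
    cv2.imwrite(name,v)
Rd,Gn,Yl=(0,0,255),(0,255,0),(0,255,255)
E
python3 - <<'E'
from ov import *
it=[(.5439,.3693,.1246,.02,Yl),(.5439,.3693,.1746,.02,Yl),(.5437,.3666,.007,.031,Rd),(.5437,.3666,.004,.028,Gn),(.5437,.3666,.038,.0085,Rd)]
ov("side",it,(130,190,130,150),"pics/o1.png")
ov("top",it,(50,130,130,100),"pics/o2.png",5)
E
sleep 1
```

```text
(no output)
```

View pics/o1.png

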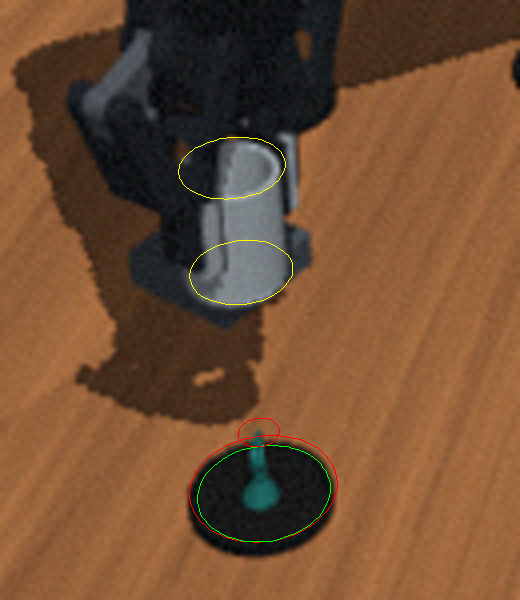

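View pics/o2.png

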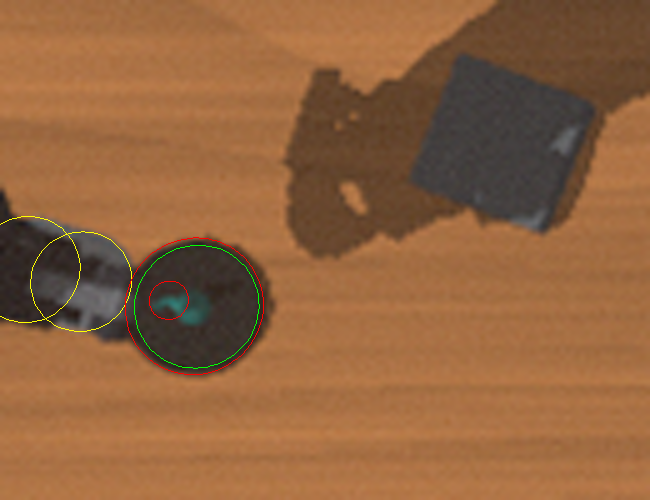

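```bash
python3 -m crank '{"xyz":[[0,0,0],[0,0,-10],[0,0,-25],[0,0,-42],[0,0,-58],[0,0,-70],[0,0,-78],[0,0,-83],[0,0,-85],[0,0,-85]],"spin":[0,0,0,0,0,0,0,0,0,0]}'
python3 - <<'E'
from ov import *
it=[(.544,.367,.0395,.02,Yl),(.544,.367,.0895,.02,Yl),(.5437,.3666,.007,.031,Rd),(.5437,.3666,0,.031,Rd)]
ov("side",it,(130,190,130,150),"pics/o3.png")
E
```

```text
time: 9.1
position: [0.5437, 0.3668, 0.0566]
eef_rot: [3.141, 0.0, 2.849]
force: [-0.3, -0.7, -1.6]
finger_gap: 0.453
```

```bash
sleep 1
```

```text
(no output)
```

View pics/o3.png

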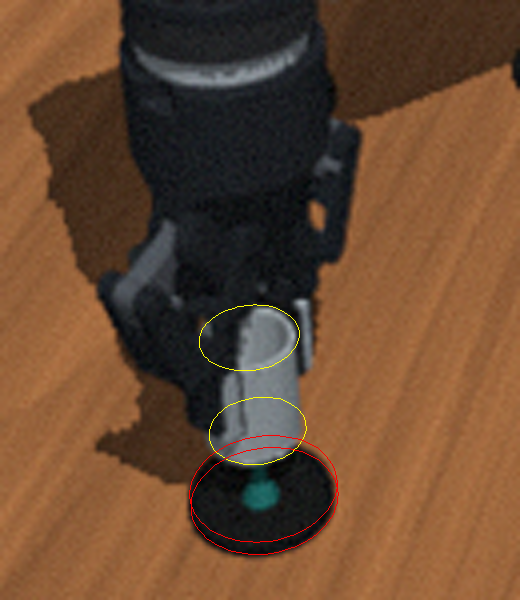

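```bash
python3 -m crank '{"xyz":[[0,0,-5],[0,0,-12],[0,0,-19],[0,0,-25],[0,0,-29],[0,0,-32],[0,0,-34],[0,0,-35],[0,0,-36],[0,0,-36]],"spin":[0,0,0,0,0,0,0,0,0,0]}'
```

```text
time: 10.4
position: [0.5437, 0.3668, 0.021]
eef_rot: [3.141, 0.0, 2.849]
force: [-0.1, -0.6, 3.8]
finger_gap: 0.451
```

```bash
python3 -m crank '{"xyz":[[0,0,0],[0,0,0],[0,0,0],[0,0,0],[0,0,0],[0,0,10],[0,0,40],[0,0,80],[0,0,120],[0,0,140]],"spin":[0,0,0,0,0,0,0,0,0,0]}' -1
python3 - <<'E'
from ov import *
it=[(.544,.367,.004,.02,Yl),(.544,.367,.054,.02,Yl),(.5437,.3666,.007,.031,Rd),(.5437,.3666,0,.031,Rd)]
ov("side",it,(130,190,130,150),"pics/o4.png")
ov("top",it,(50,130,130,100),"pics/o5.png",5)
E
```

```text
time: 11.65
position: [0.5448, 0.3675, 0.1641]
eef_rot: [3.138, 0.003, 2.849]
force: [0.5, -0.6, 0.6]
finger_gap: 0.997
```

```bash
sleep 1
```

```text
(no output)
```

View pics/o4.png

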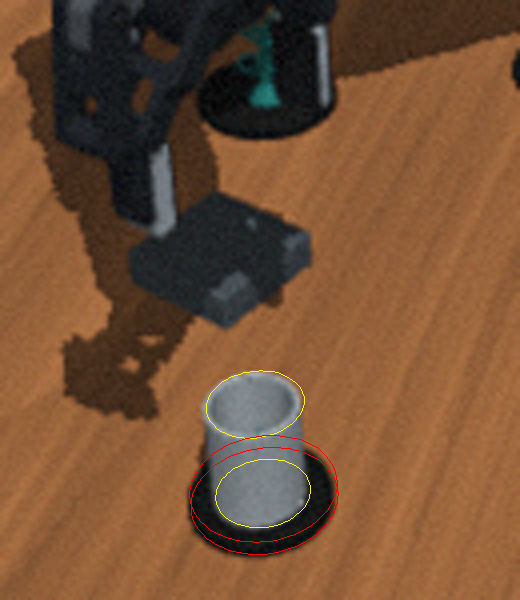

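View pics/o5.png

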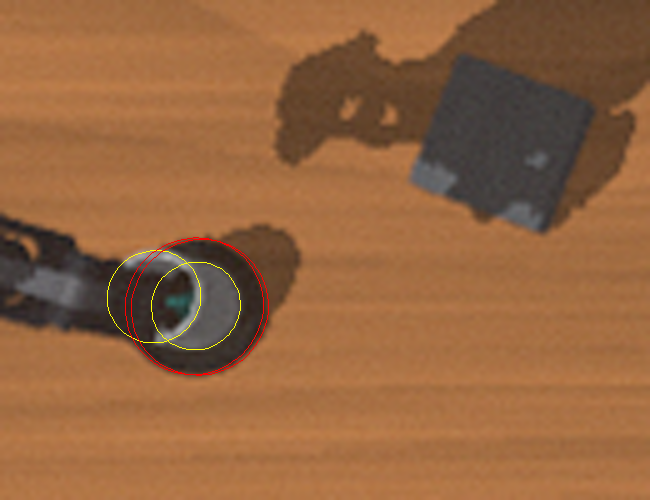

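```bash
python3 - <<'E'
from ov import *
b={48:(.4033,-.2643),56:(.6489,.0778),64:(.4822,.0054)}
for k,c in {48:(340,225),56:(190,118),64:(222,190)}.items():
    x,y=b[k]; R=SZ[k][2]
    ov("top",[(x,y,.007,R,Rd),(x,y,0,R,Rd)],(*c,54,54),f"pics/b{k}.png",5)
cv2.imwrite("pics/b.png",np.hstack([cv2.imread(f"pics/b{k}.png") for k in b])[:, :800])
f={48:(.3907,.2844),56:(.6137,-.2305),64:(.6639,-.0675)}
for k,c in {48:(95,233),56:(326,131),64:(255,108)}.items():
    x,y=f[k]; r,h,_=SZ[k]
    ov("top",[(x,y,h,r,Rd),(x,y,0,r,Yl)],(*c,54,54),f"pics/b{k}.png",5)
cv2.imwrite("pics/f.png",np.hstack([cv2.imread(f"pics/b{k}.png") for k in b])[:, :800])
E
sleep 1
```

```text
(no output)
```

View pics/b.png

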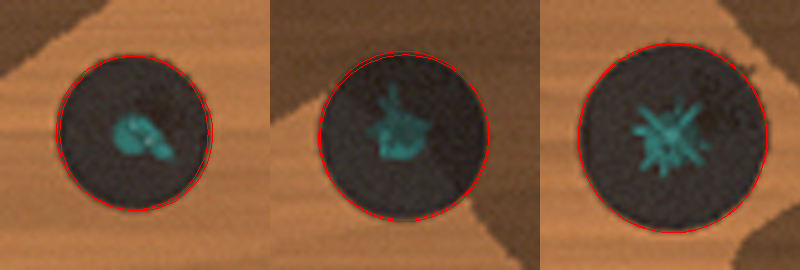

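View pics/f.png

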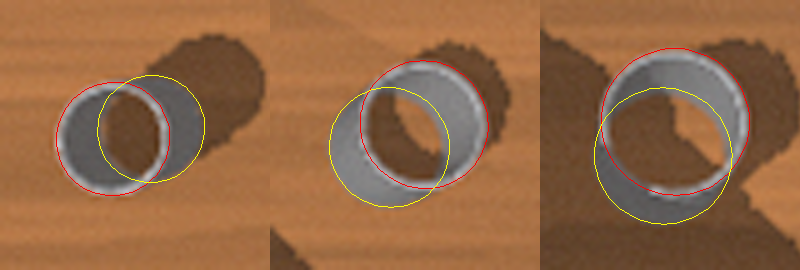

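```bash
python3 -m crank '{"xyz":[[-15,-8,0],[-48,-26,0],[-88,-48,0],[-123,-67,0],[-145,-79,0],[-153,-83,0],[-153,-83,-10],[-153,-83,-28],[-153,-83,-48],[-153,-83,-60]],"spin":[0,0,0,0,0,0,0,0,0,0]}' && python3 -m crank '{"xyz":[[0,0,-10],[0,0,-25],[0,0,-42],[0,0,-57],[0,0,-68],[0,0,-75],[0,0,-79],[0,0,-80],[0,0,-80],[0,0,-80]],"spin":[0,0,0,0,0,0,0,0,0,0]}'
python3 - <<'E'
from ov import *
it=[(.391,.284,0,.024,Yl),(.391,.284,.058,.024,Yl)]
ov("side",it,(230,210,130,150),"pics/o6.png")
E
```

```text
time: 13.3
position: [0.391, 0.2839, 0.0986]
eef_rot: [-3.141, -0.001, 2.849]
force: [0.6, 0.8, 0.3]
finger_gap: 1.0
time: 14.55
position: [0.3908, 0.2839, 0.0206]
eef_rot: [3.141, 0.0, 2.849]
force: [-1.0, 0.2, -0.8]
finger_gap: 0.999
```

```bash
sleep 1
```

```text
(no output)
```

View pics/o6.png

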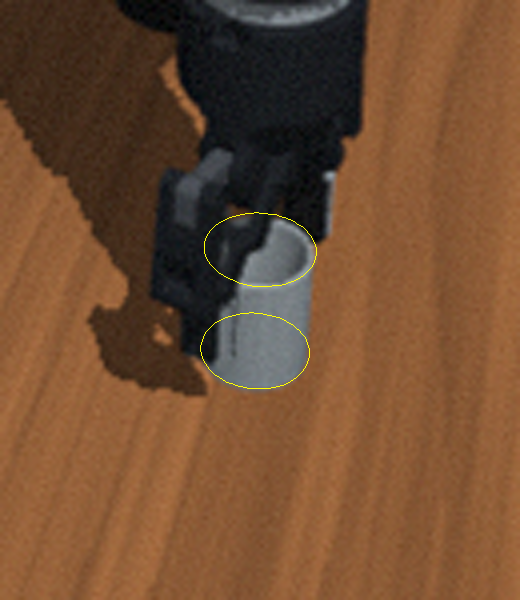

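```bash
python3 -m crank '{"xyz":[[0,0,0],[0,0,0],[0,0,0],[0,0,0],[0,0,0],[0,0,5],[0,0,25],[0,0,60],[0,0,100],[0,0,130]],"spin":[0,0,0,0,0,0,0,0,0,0]}' 1 60 && python3 -m crank '{"xyz":[[0,-10,0],[2,-40,0],[4,-85,0],[5,-135,0],[6,-185,0],[7,-235,0],[8,-285,0],[9,-330,0],[10,-365,0],[10,-380,0]],"spin":[0,0,0,0,0,0,0,0,0,0]}'&& python3 -m crank '{"xyz":[[0,-10,0],[1,-35,0],[1,-75,0],[2,-115,0],[2,-145,0],[2,-162,0],[2,-168,0],[2,-168,-10],[2,-168,-30],[2,-168,-40]],"spin":[0,0,0,0,0,0,0,0,0,0]}'
python3 - <<'E'
from ov import *
z=readout.sense()["position"][2]-.0206
x,y=.403,-.264
it=[(x,y,z,.024,Yl),(x,y,z+.058,.024,Yl),(.4033,-.2643,.007,.035,Rd),(.4033,-.2643,0.,.035,Rd)]
ov("side",it,(260,70,130,150),"pics/o7.png")
ov("top",it,(310,180,130,120),"pics/o8.png")
E
```

```text
time: 15.85
position: [0.3906, 0.2837, 0.1518]
eef_rot: [3.141, 0.0, 2.849]
force: [0.4, -0.0, -1.8]
finger_gap: 0.556
time: 17.1
position: [0.3989, -0.0979, 0.1489]
eef_rot: [-3.141, -0.003, 2.846]
force: [-0.0, 0.5, -1.7]
finger_gap: 0.552
time: 18.35
position: [0.4015, -0.2626, 0.1088]
eef_rot: [3.14, -0.003, 2.85]
force: [-0.2, 0.7, -2.2]
finger_gap: 0.553
```

```bash
sleep 1
```

```text
(no output)
```

View pics/o7.png

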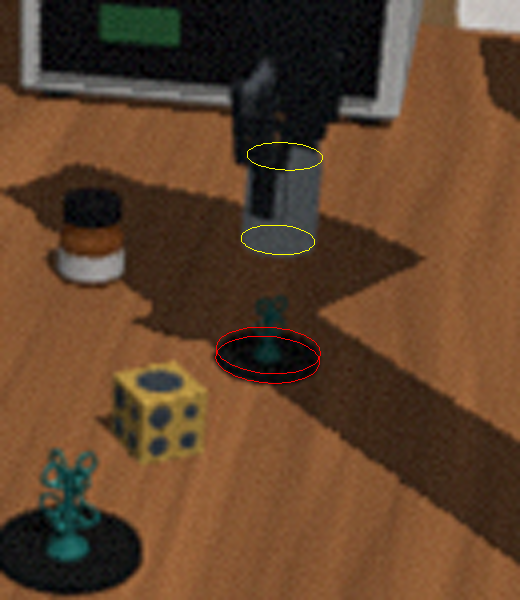

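View pics/o8.png

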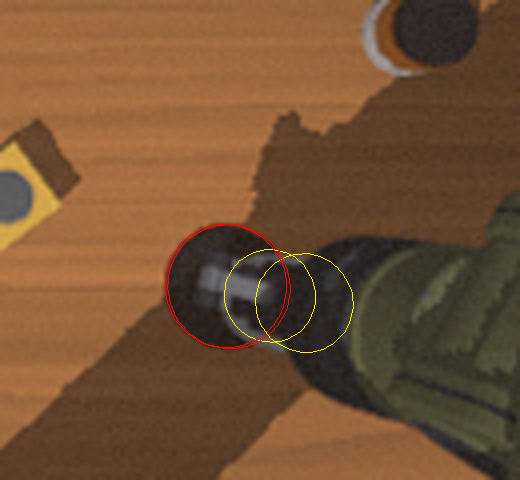

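```bash
python3 -m crank '{"xyz":[[0,0,0],[0,0,0],[0,0,-5],[0,0,-13],[0,0,-22],[0,0,-30],[0,0,-35],[0,0,-38],[0,0,-38],[0,0,-38]],"spin":[0,0,0,0,0,0,0,0,0,0]}'
python3 - <<'E'
from ov import *
z=readout.sense()["position"][2]-.0206
x,y=.403,-.264
it=[(x,y,z,.024,Yl),(x,y,z+.058,.024,Yl),(.4033,-.2643,.007,.035,Rd),(.4033,-.2643,0.,.035,Rd)]
ov("side",it,(285,95,80,90),"pics/o9.png",6)
E
```

```text
time: 19.7
position: [0.4028, -0.2645, 0.0725]
eef_rot: [-3.141, 0.001, 2.849]
force: [-0.0, 0.6, -1.4]
finger_gap: 0.553
```

```bash
sleep 1
```

View pics/o9.png

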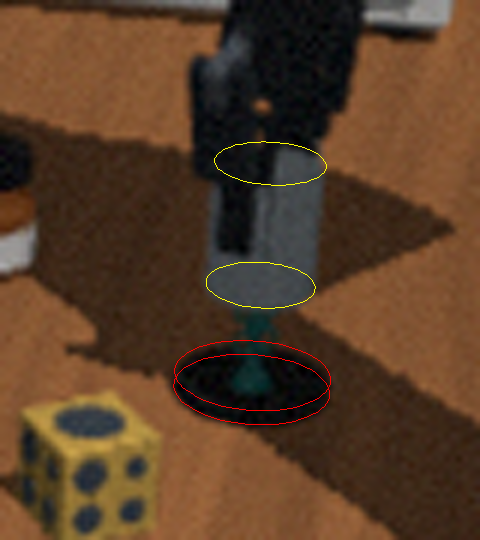

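```bash
python3 -m crank '{"xyz":[[0,0,-5],[0,0,-13],[0,0,-21],[0,0,-29],[0,0,-36],[0,0,-41],[0,0,-45],[0,0,-47],[0,0,-48],[0,0,-48]],"spin":[0,0,0,0,0,0,0,0,0,0]}'
```

```text
time: 21.0
position: [0.4025, -0.2644, 0.0248]
eef_rot: [-3.142, 0.0, 2.849]
force: [-1.1, 1.4, 3.3]
finger_gap: 0.549
```

```bash
python3 -m crank '{"xyz":[[0,0,0],[0,0,0],[0,0,0],[0,0,0],[0,0,0],[0,0,8],[0,0,35],[0,0,75],[0,0,115],[0,0,136]],"spin":[0,0,0,0,0,0,0,0,0,0]}' -1 && python3 -m crank '{"xyz":[[12,2,0],[45,7,0],[90,15,0],[135,22,0],[175,29,0],[202,33,0],[211,35,0],[211,35,0],[211,35,-15],[211,35,-35]],"spin":[0,0,0,0,0,0,0,0,0,0]}'
python3 - <<'E'
from ov import *
x,y=.403,-.264
it=[(x,y,.004,.024,Yl),(x,y,.062,.024,Yl),(.4033,-.2643,.007,.035,Rd),(.4033,-.2643,0.,.035,Rd)]
ov("side",it,(285,95,80,90),"pics/o10.png",6)
x,y=.614,-.2295
it=[(x,y,.0,.028,Yl),(x,y,.066,.028,Yl)]
ov("side",it,(205,75,90,110),"pics/o11.png",5)
ov("top",it,(310,110,90,80),"pics/o12.png",5)
E
```

```text
time: 22.25
position: [0.4035, -0.265, 0.1632]
eef_rot: [-3.141, 0.004, 2.849]
force: [1.1, -0.9, -0.1]
finger_gap: 1.0
time: 23.5
position: [0.6125, -0.2297, 0.1248]
eef_rot: [-3.141, 0.0, 2.848]
force: [0.1, 0.4, 0.1]
finger_gap: 1.0
```

```bash
sleep 1
```

```text
(no output)
```

View pics/o10.png

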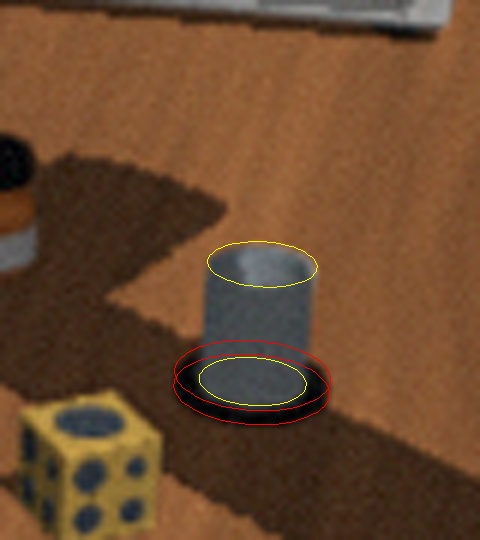

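View pics/o11.png

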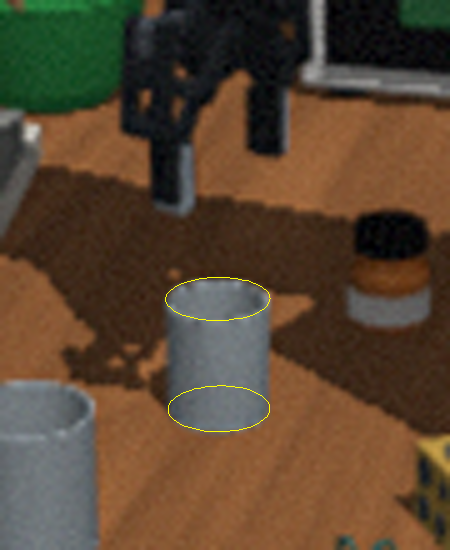

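View pics/o12.png

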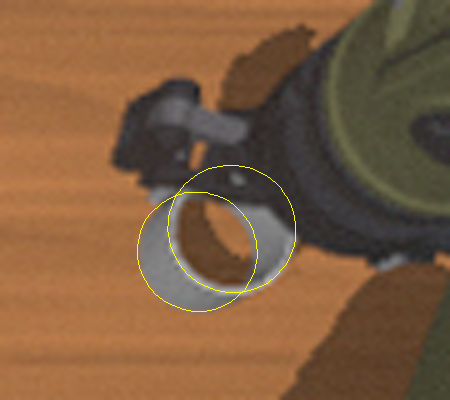

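```bash
python3 -m crank '{"xyz":[[0,0,-8],[0,0,-22],[0,0,-40],[0,0,-58],[0,0,-74],[0,0,-87],[0,0,-96],[0,0,-102],[0,0,-104],[0,0,-104]],"spin":[0,0,0,0,0,0,0,0,0,0]}'
python3 - <<'E'
from ov import *
x,y=.614,-.2295
it=[(x,y,.0,.028,Yl),(x,y,.066,.028,Yl)]
ov("side",it,(205,75,90,110),"pics/o13.png",5)
E
```

```text
time: 24.9
position: [0.6138, -0.2294, 0.0216]
eef_rot: [-3.142, 0.001, 2.849]
force: [0.7, 0.3, 0.0]
finger_gap: 0.999
```

```bash
sleep 1
```

```text
(no output)
```

View pics/o13.png

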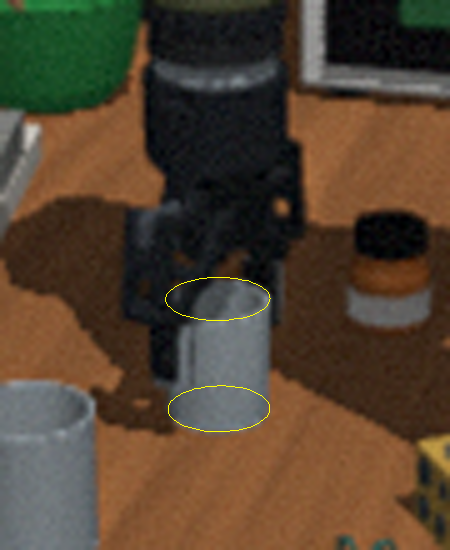

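```bash
python3 -m crank '{"xyz":[[0,0,0],[0,0,0],[0,0,0],[0,0,0],[0,0,0],[0,0,5],[0,0,25],[0,0,60],[0,0,100],[0,0,130]],"spin":[0,0,0,0,0,0,0,0,0,0]}' 1 60 && python3 -m crank '{"xyz":[[1,10,0],[4,40,0],[9,83,0],[14,128,0],[20,173,0],[25,218,0],[30,258,0],[33,287,0],[35,303,0],[35,307,0]],"spin":[0,0,0,0,0,0,0,0,0,0]}'&& python3 -m crank '{"xyz":[[0,0,0],[0,0,-5],[0,0,-17],[0,0,-32],[0,0,-45],[0,0,-55],[0,0,-62],[0,0,-66],[0,0,-67],[0,0,-67]],"spin":[0,0,0,0,0,0,0,0,0,0]}'
python3 - <<'E'
from ov import *
z=readout.sense()["position"][2]-.0216
x,y=.649,.078
it=[(x,y,z,.028,Yl),(x,y,z+.066,.028,Yl),(.6489,.0778,.007,.039,Rd),(.6489,.0778,0.,.039,Rd)]
ov("side",it,(150,130,100,110),"pics/o14.png",5)
ov("top",it,(170,100,90,90),"pics/o15.png",5)
E
```

```text
time: 26.2
position: [0.6135, -0.2292, 0.1523]
eef_rot: [3.141, -0.0, 2.849]
force: [-0.2, -0.2, -2.8]
finger_gap: 0.651
time: 27.45
position: [0.6477, 0.0785, 0.1498]
eef_rot: [-3.14, -0.002, 2.85]
force: [0.1, -2.1, -2.4]
finger_gap: 0.652
time: 28.7
position: [0.6488, 0.0777, 0.0847]
eef_rot: [3.141, 0.001, 2.849]
force: [0.5, 0.0, -3.6]
finger_gap: 0.648
```

```bash
sleep 1
```

```text
(no output)
```

View pics/o14.png

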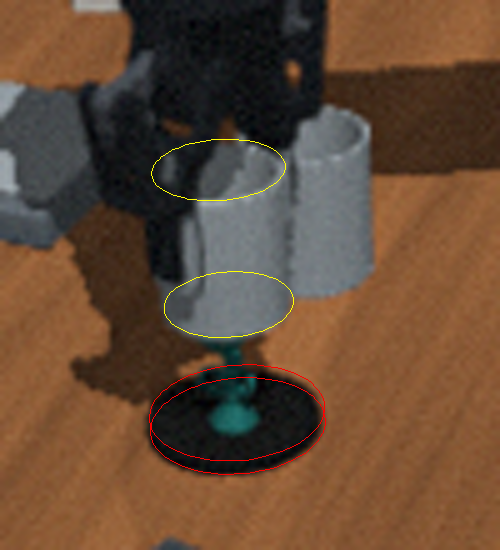

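View pics/o15.png

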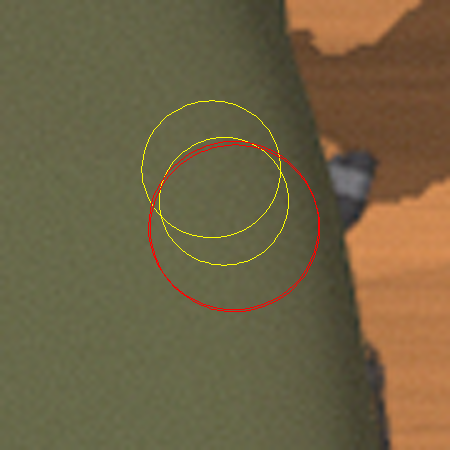

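```bash
python3 -m crank '{"xyz":[[0,0,-5],[0,0,-14],[0,0,-24],[0,0,-34],[0,0,-43],[0,0,-50],[0,0,-55],[0,0,-58],[0,0,-59],[0,0,-59]],"spin":[0,0,0,0,0,0,0,0,0,0]}'
```

```text
time: 30.05
position: [0.6486, 0.0776, 0.0262]
eef_rot: [3.141, 0.0, 2.849]
force: [-3.4, -0.6, 4.6]
finger_gap: 0.655
```

```bash
python3 -m crank '{"xyz":[[0,0,0],[0,0,0],[0,0,0],[0,0,0],[0,0,0],[0,0,8],[0,0,35],[0,0,75],[0,0,115],[0,0,136]],"spin":[0,0,0,0,0,0,0,0,0,0]}' -1 && python3 -m crank '{"xyz":[[1,-10,0],[4,-38,0],[8,-78,0],[12,-115,0],[15,-138,0],[15,-144,0],[15,-144,0],[15,-144,-8],[15,-144,-25],[15,-144,-35]],"spin":[0,0,0,0,0,0,0,0,0,0]}'
python3 - <<'E'
from ov import *
from g import ofit
x,y=.649,.078
it=[(x,y,.004,.028,Yl),(x,y,.07,.028,Yl),(.6489,.0778,.007,.039,Rd),(.6489,.0778,0.,.039,Rd)]
x,y=.664,-.066
it+=[(x,y,.0,.032,Gn),(x,y,.074,.032,Gn)]
ov("side",it,(150,100,100,140),"pics/o16.png",4)
ov("top",it,(190,90,110,90),"pics/o17.png",5)
p=read_camera("side"); print(ofit(p,x,y,.032,.074))
E
```

```text
time: 31.3
position: [0.6499, 0.0778, 0.1648]
eef_rot: [3.14, 0.004, 2.849]
force: [0.1, 0.5, -0.6]
finger_gap: 1.002
time: 32.55
position: [0.6628, -0.0651, 0.125]
eef_rot: [-3.141, -0.002, 2.85]
force: [-0.4, 0.1, -1.3]
finger_gap: 0.999
(array([ 0.66668467, -0.05027803]), np.float64(-2.33141967317757), np.float64(2.2622904683229956))
```

```bash
sleep 1
```

```text
(no output)
```

View pics/o16.png

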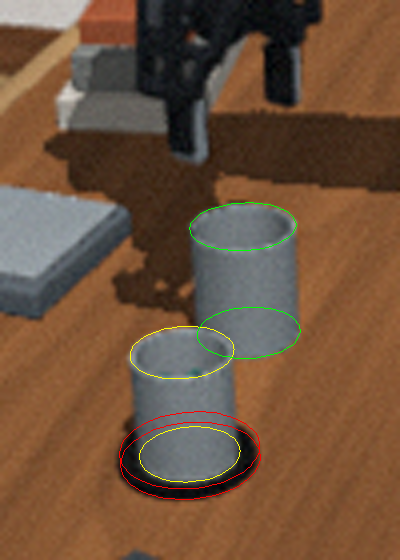

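View pics/o17.png

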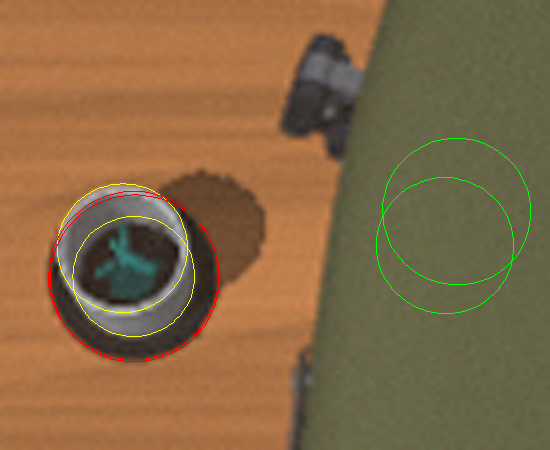

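```bash
python3 -m crank '{"xyz":[[0,0,-5],[0,0,-15],[0,0,-28],[0,0,-40],[0,0,-47],[0,0,-50],[0,0,-50],[0,0,-50],[0,0,-50],[0,0,-50]],"spin":[0,0,0,0,0,0,0,0,0,0]}'
python3 - <<'E'
from ov import *
x,y=.664,-.066
it=[(x,y,.0,.032,Gn),(x,y,.074,.032,Gn)]
ov("side",it,(170,100,100,110),"pics/o18.png",5)
E
```

```text
time: 33.95
position: [0.6637, -0.0664, 0.0766]
eef_rot: [3.142, 0.001, 2.849]
force: [-0.1, -0.4, 0.7]
finger_gap: 1.0
```

```bash
sleep 1
```

```text
(no output)
```

View pics/o18.png

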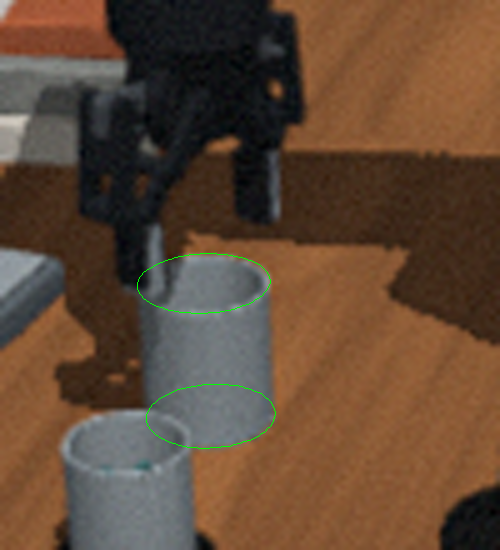

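```bash
python3 -m crank '{"xyz":[[0,0,-4],[0,0,-10],[0,0,-17],[0,0,-24],[0,0,-31],[0,0,-38],[0,0,-44],[0,0,-48],[0,0,-50],[0,0,-50]],"spin":[0,0,0,0,0,0,0,0,0,0]}'
python3 - <<'E'
from ov import *
x,y=.664,-.066
it=[(x,y,.0,.032,Gn),(x,y,.074,.032,Gn)]
ov("side",it,(170,100,100,110),"pics/o19.png",5)
E
```

```text
time: 35.25
position: [0.6636, -0.0664, 0.0263]
eef_rot: [3.142, 0.0, 2.849]
force: [0.1, -1.1, 0.7]
finger_gap: 0.999
```

```bash
sleep 1
```

```text
(no output)
```

View pics/o19.png

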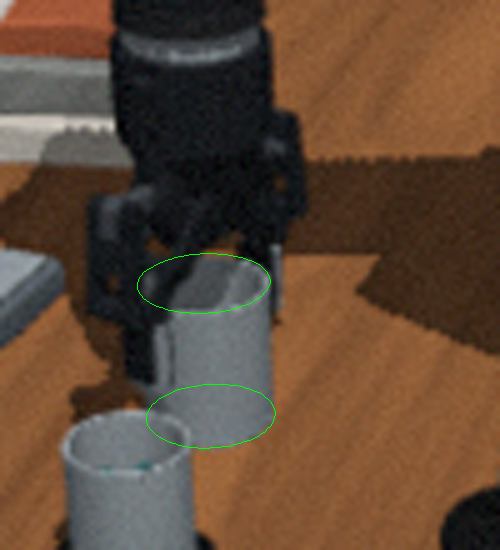

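```bash
python3 -m crank '{"xyz":[[0,0,0],[0,0,0],[0,0,0],[0,0,0],[0,0,0],[0,0,5],[0,0,25],[0,0,60],[0,0,100],[0,0,130]],"spin":[0,0,0,0,0,0,0,0,0,0]}' 1 60 && python3 -m crank '{"xyz":[[-8,3,0],[-30,12,0],[-65,25,0],[-105,41,0],[-142,55,0],[-168,66,0],[-180,71,0],[-182,71,0],[-182,71,-5],[-182,71,-15]],"spin":[0,0,0,0,0,0,0,0,0,0]}'&& python3 -m crank '{"xyz":[[0,0,-6],[0,0,-16],[0,0,-26],[0,0,-34],[0,0,-40],[0,0,-43],[0,0,-45],[0,0,-45],[0,0,-45],[0,0,-45]],"spin":[0,0,0,0,0,0,0,0,0,0]}'
python3 - <<'E'
from ov import *
z=readout.sense()["position"][2]-.0263
x,y=.482,.005
it=[(x,y,z,.032,Yl),(x,y,z+.074,.032,Yl),(.4822,.0054,.007,.043,Rd),(.4822,.0054,0.,.043,Rd)]
ov("side",it,(225,115,110,120),"pics/o20.png",5)
ov("top",it,(210,170,90,90),"pics/o21.png",5)
E
```

```text
time: 36.55
position: [0.6633, -0.0662, 0.1572]
eef_rot: [3.141, -0.0, 2.849]
force: [-0.1, 0.1, -1.4]
finger_gap: 0.744
time: 37.8
position: [0.483, 0.0044, 0.141]
eef_rot: [3.141, 0.002, 2.848]
force: [0.1, -0.2, -2.2]
finger_gap: 0.738
time: 39.05
position: [0.4817, 0.0047, 0.0965]
eef_rot: [3.141, 0.0, 2.849]
force: [0.2, -0.0, -2.3]
finger_gap: 0.74
```

```bash
sleep 1
```

```text
(no output)
```

View pics/o20.png

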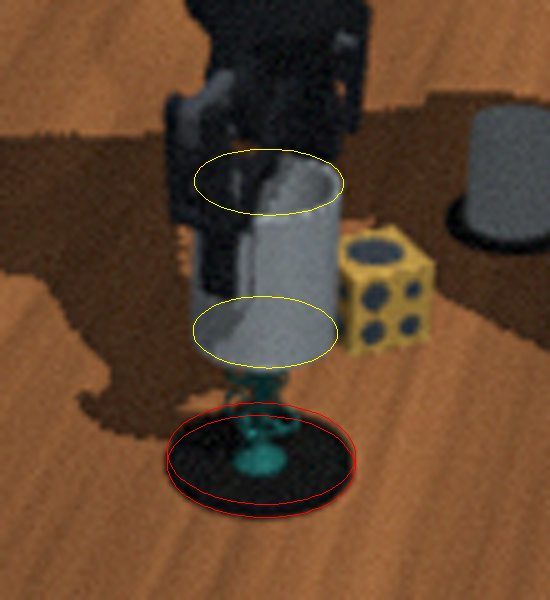

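View pics/o21.png

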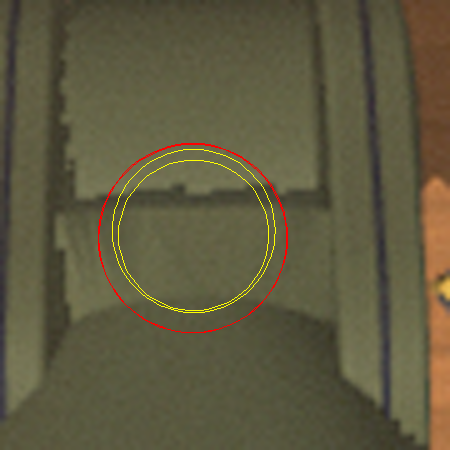

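```bash
python3 -m crank '{"xyz":[[0,0,-5],[0,0,-14],[0,0,-25],[0,0,-36],[0,0,-46],[0,0,-54],[0,0,-60],[0,0,-64],[0,0,-66],[0,0,-66]],"spin":[0,0,0,0,0,0,0,0,0,0]}'
```

```text
time: 40.4
position: [0.4815, 0.0047, 0.0311]
eef_rot: [3.141, 0.0, 2.849]
force: [-2.1, 0.8, 4.3]
finger_gap: 0.74
```

Contact with the floor is felt (+6.6 N); release, rise and move clear.

```bash
python3 -m crank '{"xyz":[[0,0,0],[0,0,0],[0,0,0],[0,0,0],[0,0,0],[0,0,8],[0,0,35],[0,0,75],[0,0,115],[0,0,136]],"spin":[0,0,0,0,0,0,0,0,0,0]}' -1 && python3 -m crank '{"xyz":[[-8,10,10],[-25,40,25],[-40,85,40],[-60,130,50],[-80,180,60],[-100,230,65],[-120,280,65],[-140,325,65],[-155,350,65],[-160,360,65]],"spin":[0,0,0,0,0,0,0,0,0,0]}' && python3 -m crank '{"xyz":[[-10,10,0],[-30,35,0],[-60,65,0],[-90,95,0],[-115,115,0],[-130,130,0],[-140,135,0],[-140,135,0],[-140,135,0],[-140,135,0]],"spin":[0,0,0,0,0,0,0,0,0,0]}'
python3 - <<'E'
from ov import *
b={40:(.5437,.3666),48:(.4033,-.2643),56:(.6489,.0778),64:(.4822,.0054)}
it=[]
for k,(x,y) in b.items():
    r,h,R=SZ[k]; it+=[(x,y,.007,R,Rd),(x,y,.004,r,Yl),(x,y,.004+h,r,Yl)]
ov("side",it,(150,90,250,290),"pics/e1.png",2)
ov("top",it,(60,100,380,190),"pics/e2.png",2)
for n in("side","top"):
    p=read_camera(n); cv2.imwrite(f"pics/end_{n}.png",p["img"][:,:,::-1])
    for lab in("flux_jar","doming_block"):
        for q in place_of(lab,p)[:1]: print(n,lab,q["confidence"],ray(p,q["centre"],0).round(4))
E
```

```text
time: 41.65
position: [0.4827, 0.0047, 0.1692]
eef_rot: [3.14, 0.004, 2.849]
force: [-0.0, 0.2, 0.4]
finger_gap: 1.002
time: 42.9
position: [0.3196, 0.3654, 0.2306]
eef_rot: [-3.14, -0.001, 2.852]
force: [-0.9, 0.2, 1.0]
finger_gap: 1.005
time: 44.15
position: [0.1822, 0.4991, 0.2314]
eef_rot: [-3.142, 0.0, 2.848]
force: [0.3, 0.7, 0.4]
finger_gap: 0.998
side flux_jar 0.71 [ 0.5428 -0.3402]
side doming_block 0.91 [ 0.4653 -0.1401]
top flux_jar 0.64 [ 0.5499 -0.3738]
top doming_block 0.88 [ 0.4564 -0.121 ]
```

```bash
sleep 1
```

```text
(no output)
```

View pics/e1.png

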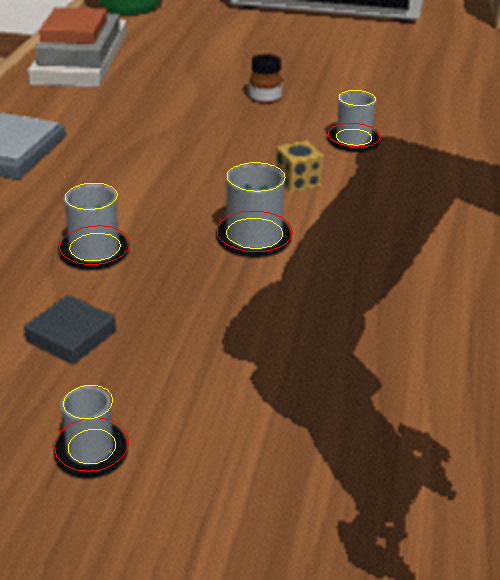

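View pics/e2.png

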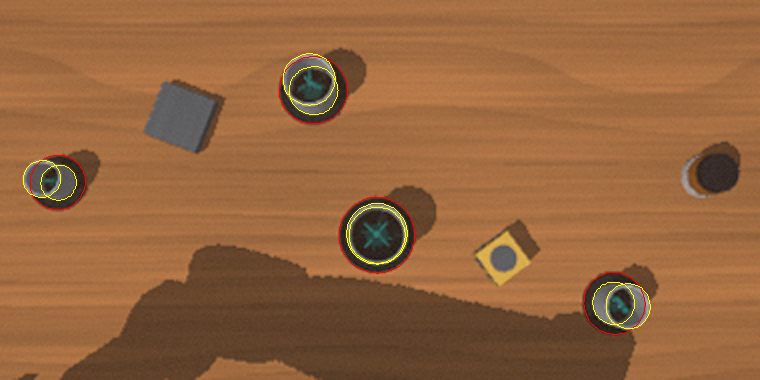

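View pics/end_top.png

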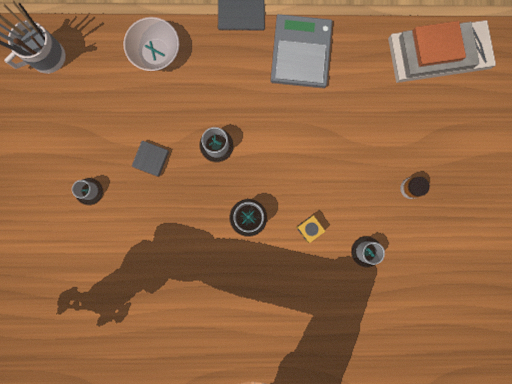

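Run:
```python
import cv2,numpy as np
for n,bx in {"top":[(395,165,40,40),(290,205,45,45)],"side":[(268,110,30,36),(284,155,32,35)]}.items():
    a=cv2.imread(f"pics/{n}0.png");b=cv2.imread(f"pics/end_{n}.png")
    for x,y,w,h in bx:
        r=cv2.matchTemplate(b[y-8:y+h+8,x-8:x+w+8],a[y:y+h,x:x+w],cv2.TM_CCOEFF_NORMED); print(n,np.array(cv2.minMaxLoc(r)[3])-8,r.max())
from cell import order
print(order.hand_in())
```

```text
top [0 0] 0.9948609
top [0 0] 0.99290645
side [0 0] 0.99140924
side [0 0] 0.8384276
the job is handed in; nothing more can be done
None
```

All four flasks are standing in the bases of their own size, and the job was handed in after about 44 s of the 96 s allowed. No verdict was reported.

- **Lowering:** I lowered each flask slowly onto its base, stopped when the wrist force showed contact with the floor (about 5–8 N), then opened the gripper and rose clear. In the pictures I saw nothing touch a wax. At hand-in the gripper was open and well away from everything.
- **Flask positions:** I drew the expected outline of each flask and base over the final top and side pictures. By eye, each flask is upright and within about 1–3 mm of its base's centre, against the 9 mm allowed.
- **Jar and doming block:** Both match their starting positions with zero pixel shift in both views.
- **Checks that disagreed:**
  - The network's start and end positions for the jar and block differed by about 4–12 mm. I put this down to noise, since the picture match showed no movement.
  - The side-view fits of flask_40 at the start, and of flask_64 before its grasp, were off because the outline merged with a shadow or a neighbouring flask. I relied on the top-view fit, and for flask_64 also on the drawn outline, which matched.
  - The side-view match for the doming block was weaker (0.84), probably because the flask placed on the largest base is now close by and shadows have moved.

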